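# Stow the charged battery pack under the sliding shutter

### The arm

A 7-joint arm with a two-finger parallel gripper is mounted at the origin on the work surface. World frame = base frame: x ahead of the robot, y to its left, z up, the work surface at z = 0. Lengths are in m, angles in rad, forces in N, time in s.
With the tool pointing down it reaches from about 0.4 to 0.85 m from the base axis. Payload 10.4 kg.
Tool frame: the origin (TCP) lies midway between the tips of the shut fingers; the grasp point (between the pads) lies 19 mm behind it (r.grasp_offset is the distance from the TCP to the grasp point, in m); x points along the fingers, y is the direction in which the jaws open and shut, and the axes are right-handed (so a half turn about x gives the same grasp; the last joint's range is limited). The gripper opens to 87 mm and grips with 3 to 60 N. Pads are 19 mm wide; open, the fingers measure 117 mm over their backs; the gripper's body (75 mm by 190 mm) begins 51 mm behind the grasp point.
Start: joints at [-1.157, 0.332, -0.065, 1.46, 0.022, 1.35, -0.088], TCP at [0.264, 0.566, 0.223] pointing down, gripper open.
Joint ranges: [-2.6, 2.6], [-0.5, 2.12], [-1.47, 1.34], [0.16, 2.42], [-1.27, 4.41], [0.06, 2.06], [-2.6, 2.6]. Speed limits (rad/s): [2.22, 2.22, 2.79, 2.79, 3.14, 3.14, 3.14].

### API

Orientations are given as a unit quaternion [x, y, z, w].
In Python, from bench import r, vision, close_job gives the robot as it stands. The module is installed in compiled form; this text tells all that it offers.
- The arm moves only by the shell command python3 -m pendant 'ROWS' [OPENING] [FORCE]. ROWS is text: rows parted by semicolons, each of 6 numbers parted by spaces: the shift along the tool's x, y, z in units of 0.25 m (1.0 is 0.25 m), then the turn, a rotation vector about the tool's x, y, z in units of 1.5 rad (1.0 is 1.5 rad). A call has 1 to 8 rows; each row is the pose to reach, as a shift and turn from the pose commanded when the call began, along the tool's axes at that moment; what a row does not reach only later rows make up. A row lasts 1/10 s, in which the tool goes at most 50 mm and 8.59 degrees, less where a joint would pass 70% of its speed; a pose out of reach is approached as far as the arm can. A call with a number of a shift or a turn outside -1 to 1 is refused whole. A call with a gripper value outside its range is refused whole. OPENING is the gripper command: -1 is shut, 1 is fully open, values between are in proportion, set as the call begins (- or left out, the last holds). The fingers move at their own pace and stop on an object; FORCE is the grip in N (left out, the last holds). Time passes only in rows, so rows that repeat a pose let the fingers close. It gives the time, the measured TCP pose, the force and the opening at its end, in the units of the state.
- r.read_state(): the state, without advancing time (a new reading comes with each control period).
- vision.camera(name): name is "scene" or "top" or "wrist"; returns (picture, depth): 384x512x3 uint8, blue, green, red; 384x512 float32, m along the optical axis (not along the pixel's ray), 0 where there is no reading.
- vision.get_calibration(name): a dict with "camera_matrix" (3x3 intrinsics, pixels), "rvec" (rotation vector, rad) and "tvec" (3), from world to camera coordinates, as OpenCV has them. Camera axes: x right, y down, z forward; pixel columns grow to the right and rows downward; lengths in m; the calibration is good to about 2 mm. A picture is of the moment at which its call begins: read the wrist's pose just before it. get_calibration takes no time and is no camera call; for the wrist camera it gives the pose at the moment of the call.
- close_job(): hands the job in, once; it reports no verdict.
The state is a dict: "time": time; "joint_positions": joint angles; "joint_vel": joint speeds; "joint_torque": joint torques, N m; "ee_pos": TCP position; "eef_rot": TCP orientation; "ft_force": force on the tool from outside, world axes, zero at the start; "torque": the same for the moment, N m; "width": finger opening in m.
Only numpy, scipy, OpenCV 4.12 (cv2) and the standard library are available. Lean on these libraries where they do the work, as an engineer would, in place of code of your own. Each camera call takes 0.05 s, during which the arm holds its last target. There are 200 camera calls.

### The job

First slide the black handle-less shutter of the blue bench case fully open by pressing down on it and dragging. Then take the red battery pack out of the charger by its flanks, stand it upright on the green mat and let go, take it again by its two ends and lower it gently, without dropping it, upright onto the floor of the case's well. Finally slide the shutter fully shut over it, leaving the black pack and everything else on the bench where it is.

Things in the scene. Friction and masses are not known exactly. Their poses are not given: they have to be found in the camera images.
- case: Blue bench case, fixed, 90 (x) x 326 (y) x 78 high mm; origin at the centre of its underside, long axis y. Its -y half is an open-topped well; its +y half a low grey deck, top at 64. A flush black shutter lies between two long rails (68 apart, tops at 78), over the well when shut, over the deck when open.
- well (a point): Centre of the well's floor, 6 mm above the table; axes as the case. The well is 52 wide (x), 150 long (y). A pack fits in only with its length along y: 5 mm beside each flank (no room for fingers), 40 mm beyond each end.
- shutter (a joint): Travel of the shutter (m): 0 = shut, 0.152 = fully open (stops at both ends), growing towards the case's +y. It stays where it is left; moving it takes about 2 N, plus about 3 N per m/s.
- panel_top (a point): Centre of the shutter panel's top face (78 mm up), moving with it; axes as the case. Panel 66 (x) x 153 (y) x 6 mm, ribbed black plastic, no handle, no edge to hook in the direction it must go. It floats on springs: gives 1 mm per 2 N pressed, stop at 6 mm (12 N); pressed 3 to 5 mm it follows a finger tip by friction.
- charger: Grey two-bay charger, fixed, base 100 (x) x 180 (y) x 12 high mm; origin at the centre of its underside. Bays centred at y = -55 and +55 mm, each with a post at either x end (inner faces 78 apart, tops at 74), so a pack in it, its length along x, can be taken only across its flanks (along y).
- mat: Green put-down mat, fixed, 120 (x) x 140 (y) x 4 mm thick; origin at the centre of its underside, so its top is 4 mm above. The charger and the mat may change sides.
- pack_red: Red battery pack (grey band), the one to stow: block 70 long (x) x 42 wide (y) x 56 high (z) mm, about 0.25 to 0.45 kg; origin at the centre of its underside. Stands on the charger's base (12 mm up) in either bay.
- pack_black: Black battery pack of the same size in the other bay, to be left alone; origin at the centre of its underside.
- screwdriver: Yellow-handled screwdriver lying on the bench between charger and mat, 190 mm long and under 35 high; leave alone.
- glue: White glue bottle, 54 wide and 150 high, beyond the case's +y end; leave alone.
- jar: Amber jar with a white lid, 70 wide and 85 high, beyond the case's -y end; leave alone.
- hammer: Hammer lying behind the case; leave alone.
- mug: Blue mug, 80 wide and 90 high, at the left side; leave alone.
- wrench: Wrench lying flat at the right side; leave alone.
There are look-alikes about, which are no part of the job. Of the things like the pack_red, leave any that is pink, white or yellow; of the rest the smaller one is meant.

How it is judged:
By the outcome, as a careful person would: the job done as asked, in the order asked, and still so for the second after the job is handed in, with the robot touching nothing.
It also fails if it takes over 72 s, if anything falls off the work surface, if the arm or the gripper's body presses on something with over 40 N, if the wrist force passes 120 N, or if a joint passes its speed limit or range.

## Working session

There is one attempt and no reset: what is moved stays moved. The work goes in short steps, Python scripts to look and compute and a shell command to move; the robot and the scene stay as the last step left them, time stands still between calls to the robot, and variables do not carry over. Pictures are saved under pics/ and viewed, about 8 in all and at most 12, crops included, and the job is handed in when it is done.

```bash
mkdir -p pics; cat > h.py <<'E'
import numpy as np, cv2
from bench import r, vision
from scipy.spatial.transform import Rotation as R
def cam(n):
    c=vision.get_calibration(n); p,d=vision.camera(n)
    K=np.array(c["camera_matrix"]);M=cv2.Rodrigues(np.array(c["rvec"],float))[0];t=np.array(c["tvec"],float).ravel()
    v,u=np.mgrid[0:384,0:512]
    ray=np.stack([(u-K[0,2])/K[0,0],(v-K[1,2])/K[1,1],np.ones_like(u,float)],-1)
    W=(ray*d[...,None]-t)@M
    W[d==0]=np.nan
    return p,d,W,(K,M,t)
def rows(target,q=None):
    """shift in tool axes, units of .25 m, of a world target for the TCP"""
    s=r.read_state();A=R.from_quat(s["eef_rot"])
    out=A.inv().apply(np.array(target)-s["ee_pos"])/.25
    return out
E
python3 - <<'E'
from h import *
s=r.read_state();print(s);print(R.from_quat(s["eef_rot"]).as_matrix().round(3))
for n in("scene","top"):
    p,d,W,c=cam(n);np.savez(f"{n}.npz",p=p,d=d,W=W)
    cv2.imwrite(f"pics/{n}0.png",p)
    print(n,(-c[1].T@c[2]).round(3))
E
```

```text
{'time': 0.0, 'joint_positions': array([-1.1566249 ,  0.33288379, -0.06466102,  1.46099272,  0.02161275,
        1.34988101, -0.08849457]), 'joint_vel': array([-0.00011827,  0.00064381,  0.00040824,  0.00085712, -0.00076264,
        0.00041949, -0.00018148]), 'joint_torque': array([-3.83154693e-04, -6.23255253e+01,  2.44348141e-02, -3.89897847e+01,
       -6.15155837e-02,  3.99844826e-02,  1.14194181e-04]), 'ee_pos': array([0.26424546, 0.56594497, 0.22172186]), 'eef_rot': array([ 0.15268638,  0.690391  , -0.15371303,  0.69023144]), 'ft_force': array([ 0.88077294, -1.19016159, -0.7525524 ]), 'torque': array([ 0.00904325, -0.00742777, -0.01131579]), 'width': 0.08708389970147412}
[[-0.001  0.423  0.906]
 [-0.001  0.906 -0.423]
 [-1.    -0.001  0.   ]]
scene [1.138 0.166 1.014]
top [0.281 0.008 1.506]
```

View pics/scene0.png

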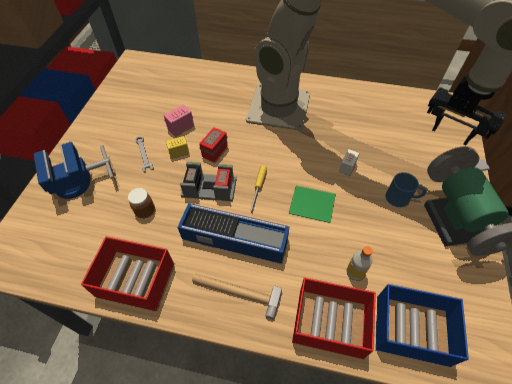

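View pics/top0.png

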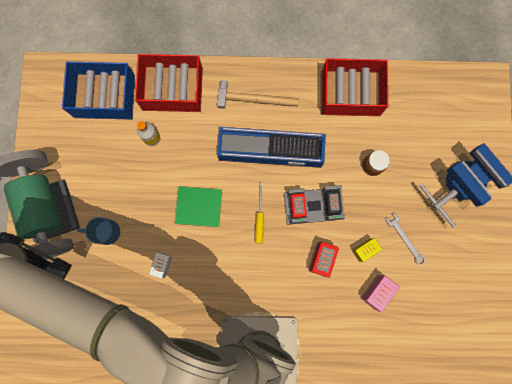

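The scene view shows the blue case (235,232) with its black shutter over the -y half, the charger (208,182) with the red pack in one bay, and the green mat (313,203). In the top view the case is at (271,146), the red pack at (298,205), the black pack at (333,202) and the mat at (199,206). The red block at (324,259) is a loose look-alike.

```bash
cat > m.py <<'E'
from h import *
for n in("top","scene"):
    z=np.load(n+".npz");p,W=z["p"],z["W"];hsv=cv2.cvtColor(p,cv2.COLOR_BGR2HSV);H,S,V=cv2.split(hsv)
    X,Y,Z=W[...,0],W[...,1],W[...,2]
    def rect(name,m):
        m=cv2.morphologyEx(m.astype(np.uint8),cv2.MORPH_OPEN,np.ones((2,2)))
        k,l,st,_=cv2.connectedComponentsWithStats(m)
        if k<2: print(name,"none");return
        for i in np.argsort(-st[1:,4])[:2]+1:
            q=l==i; P=W[q]
            (cx,cy),(a,b),an=cv2.minAreaRect((P[:,:2]*1000).astype(np.float32))
            print(n,name,st[i,4],"c",round(cx,1),round(cy,1),"sz",round(a,1),round(b,1),"ang",round(an,1),"z",np.percentile(P[:,2],[5,50,95]).round(4),"med",np.median(P[:,:2],0).round(4))
    reg=(X>.3)&(X<.85)&(Y>-.35)&(Y<.35)
    rect("case",reg&(H>100)&(H<128)&(S>120)&(Z>.068)&(Z<.09)&(X>.6))
    rect("caseall",reg&(X>.6)&(X<.76)&(Z>.05)&(Z<.09)&(Y<.2)&(Y>-.25))
    rect("red",reg&((H<8)|(H>172))&(S>120)&(Z>.055)&(Z<.085))
    rect("bay tops",reg&(Z>.058)&(Z<.085)&(X<.58)&(Y<.05)&(X>.38))
    rect("mat",reg&(H>50)&(H<80)&(S>120)&(Z<.03))
    rect("dark",reg&(V<60)&(Z>.06)&(Z<.09))
    rect("yellow",reg&(H>20)&(H<32)&(S>170)&(Z<.05)&(Z>.012))
E
python3 m.py
```

```text
top case 76 c 634.8 -187.5 sz 73.2 22.5 ang 0.4 z [-0.0026  0.0778  0.0829] med [ 0.6394 -0.1828]
top case 74 c 639.2 129.1 sz 79.8 12.8 ang 2.0 z [0.061  0.0767 0.0822] med [0.6379 0.1298]
top caseall 2703 c 623.0 -35.8 sz 81.8 344.0 ang 7.9 z [nan nan nan] med [nan nan]
top caseall 85 c 755.6 -221.8 sz 65.4 5.2 ang 89.9 z [0.043  0.0603 0.0806] med [ 0.7556 -0.2219]
top red 184 c 453.7 -113.0 sz 73.0 49.3 ang 9.1 z [nan nan nan] med [nan nan]
top red 164 c 755.5 -272.4 sz 166.6 5.2 ang 89.9 z [0.0449 0.0599 0.0765] med [ 0.7556 -0.2739]
top bay tops 395 c 461.1 -118.2 sz 87.2 58.7 ang 15.0 z [nan nan nan] med [nan nan]
top bay tops 394 c 457.7 -227.7 sz 84.7 60.8 ang 6.8 z [nan nan nan] med [nan nan]
top mat 1611 c 445.9 196.2 sz 136.1 118.2 ang 87.0 z [nan nan nan] med [nan nan]
top dark 204 c 629.7 -48.4 sz 42.5 64.3 ang 92.2 z [nan nan nan] med [nan nan]
top dark 95 c 622.5 -158.2 sz 33.2 70.6 ang 71.3 z [0.0217 0.077  0.0826] med [ 0.6174 -0.1633]
top yellow 224 c 382.1 5.3 sz 89.4 21.8 ang 1.3 z [-0.0016  0.0228  0.0289] med [0.3793 0.0044]
top yellow 27 c 652.7 337.5 sz 8.5 3
[... 550 characters left out ...]
z 52.1 52.9 ang 75.0 z [0.0507 0.0685 0.0786] med [ 0.3315 -0.1818]
scene bay tops 364 c 428.0 -110.4 sz 149.6 47.0 ang 8.8 z [nan nan nan] med [nan nan]
scene bay tops 360 c 439.1 -217.0 sz 153.6 47.7 ang 6.6 z [0.0523 0.0689 0.0754] med [ 0.4685 -0.209 ]
scene mat 1149 c 449.5 204.3 sz 106.3 148.4 ang 71.7 z [nan nan nan] med [nan nan]
scene dark 739 c 634.2 -90.2 sz 173.4 69.6 ang 88.8 z [0.0656 0.0778 0.081 ] med [ 0.6345 -0.0892]
scene dark 87 c 460.7 -210.5 sz 95.3 35.8 ang 3.9 z [0.0503 0.0664 0.0749] med [ 0.4649 -0.1972]
scene yellow 131 c 389.2 18.6 sz 15.0 88.3 ang 77.7 z [nan nan nan] med [nan nan]
scene yellow 127 c 337.0 -309.5 sz 6.7 67.0 ang 37.2 z [nan nan nan] med [nan nan]
```

```bash
cat >> h.py <<'E'
def onto(uv,c,z):
    K,M,t=c;uv=np.asarray(uv,float).reshape(-1,2)
    ray=np.c_[(uv-K[[0,1],[2,2]])/K[[0,1],[0,1]],np.ones(len(uv))]@M;C=-M.T@t
    return C+ray*((z-C[2])/ray[:,2])[:,None]
def prect(name,m,c,z,k=1,mn=30,trim=1):
    m=cv2.morphologyEx(m.astype(np.uint8),cv2.MORPH_OPEN,np.ones((2,2)))
    n,l,st,_=cv2.connectedComponentsWithStats(m)
    for i in (np.argsort(-st[1:,4])+1)[:k]:
        if st[i,4]<mn: continue
        v,u=np.nonzero(l==i);P=onto(np.c_[u,v],c,z)
        (cx,cy),(a,b),an=cv2.minAreaRect((P[:,:2]*1000).astype(np.float32))
        lo,hi=np.percentile(P[:,:2],[trim,100-trim],0)*1000
        print(name,"px",st[i,:].tolist(),"c",round(cx,1),round(cy,1),"sz",round(a,1),round(b,1),"ang",round(an,1),"lo",lo.round(),"hi",hi.round())
E
python3 - <<'E'
from h import *
for n in("top","scene"):
    z=np.load(n+".npz");p,W=z["p"],z["W"];H,S,V=cv2.split(cv2.cvtColor(p,cv2.COLOR_BGR2HSV));X,Y,Z=np.nan_to_num(W).transpose(2,0,1)
    cc=vision.get_calibration(n);c=(np.array(cc["camera_matrix"]),cv2.Rodrigues(np.array(cc["rvec"],float))[0],np.array(cc["tvec"],float).ravel())
    reg=(X>.3)&(X<.72)&(Y>-.35)&(Y<.35)
    blue=(H>100)&(H<128)&(S>110)
    prect(n+" caseblue",reg&blue&(X>.57)&(Z>.04),c,.078)
    prect(n+" red",((H<8)|(H>172))&(S>120)&(X>.41)&(X<.56)&reg&(Z>.05),c,.068)
    prect(n+" mat",(H>50)&(H<80)&(S>120)&(X>.3)&(X<.6),c,.004)
    prect(n+" hi",reg&(Z>.058)&(X<.56)&(X>.41)&(Y<.05),c,.070,k=2)
    prect(n+" mug",reg*0+(blue&(Y>.2)&(X<.55)),c,.09)
cc=vision.get_calibration("wrist");M=cv2.Rodrigues(np.array(cc["rvec"],float))[0];print(-M.T@np.array(cc["tvec"]).ravel(),M.round(2),np.array(cc["camera_matrix"])[0])
p=cv2.imread("pics/top0.png")[110:240,170:370];cv2.imwrite("pics/c1.png",cv2.resize(p,None,fx=4,fy=4,interpolation=cv2.INTER_CUBIC))
E
```

```text
top caseblue px [219, 129, 70, 35, 505] c 627.0 28.4 sz 212.8 93.1 ang 87.2 lo [579. -70.] hi [675. 134.]
top red px [291, 194, 17, 25, 195] c 448.0 -111.1 sz 71.0 43.5 ang 6.9 lo [ 412. -136.] hi [482. -87.]
top mat px [176, 188, 47, 40, 1611] c 445.3 196.4 sz 136.9 117.5 ang 87.0 lo [387. 129.] hi [503. 264.]
top hi px [289, 189, 19, 29, 395] c 456.4 -108.0 sz 85.2 49.2 ang 5.1 lo [ 415. -133.] hi [500. -84.]
top hi px [327, 191, 19, 30, 394] c 453.2 -220.6 sz 84.8 49.5 ang 7.1 lo [ 412. -246.] hi [ 494. -195.]
scene caseblue px [179, 205, 111, 54, 1006] c 647.2 -17.9 sz 325.9 104.3 ang 87.1 lo [ 597. -179.] hi [703. 143.]
scene red px [216, 170, 15, 17, 125] c 454.9 -102.2 sz 69.6 43.8 ang 6.9 lo [ 420. -126.] hi [490. -79.]
scene mat px [290, 188, 46, 35, 1149] c 453.3 205.2 sz 136.4 115.5 ang 87.5 lo [397. 138.] hi [510. 272.]
scene hi px [181, 163, 21, 26, 359] c 468.7 -210.4 sz 110.0 52.5 ang 6.3 lo [ 415. -238.] hi [ 523. -182.]
scene hi px [214, 167, 17, 25, 313] c 460.7 -104.5 sz 100.5 50.1 ang 11.4 lo [ 413. -126.] hi [510. -73.]
[0.19579397 0.59751387 0.38373818] [[ 0.42  0.91 -0.  ]
 [ 0.87 -0.41  0.28]
 [ 0.25 -0.12 -0.96]] [307.31509343   0.         259.65380144]
```

View pics/c1.png

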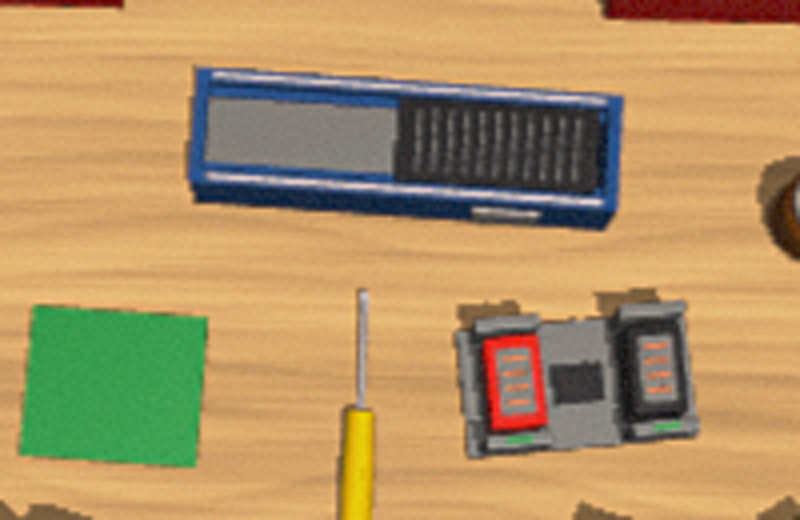

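The crop shows the case with the shutter at its right half (500,145), the red pack at (515,380), the black pack at (657,380) and the mat at (113,385). The top and scene casts differ by about 8 mm, so I'll check with the wrist camera.

```bash
R1="";python3 -m pendant '-0.71 -0.9 0.98 0 0 0;-0.71 -0.9 0.98 0 0 0;-0.71 -0.9 0.98 0 0 0;-0.71 -0.9 0.98 0 0 0;-0.71 -0.9 0.98 0 0 0;-0.71 -0.9 0.98 0 0 0;-0.71 -0.9 0.98 0 0 0;-0.71 -0.9 0.98 0 0 0' && python3 -m pendant '0 -0.9 0.98 -0.257 0 0;0 -0.9 0.98 -0.257 0 0;0 -0.9 0.98 -0.257 0 0;0 -0.9 0.98 -0.257 0 0;0 -0.9 0.98 -0.257 0 0;0 -0.9 0.98 -0.257 0 0;0 -0.9 0.98 -0.257 0 0;0 -0.9 0.98 -0.257 0 0' -1 20
python3 - <<'E'
from h import *
p,d,W,c=cam("wrist");np.savez("w1.npz",p=p,W=W,K=c[0],M=c[1],t=c[2]);cv2.imwrite("pics/w1.png",p)
s=r.read_state();print(s["ee_pos"],R.from_quat(s["eef_rot"]).as_matrix().round(3),s["ft_force"],s["time"])
E
```

```text
time: 0.9
ee_pos: [0.3928, 0.2552, 0.4022]
eef_rot: [0.155, 0.689, -0.154, 0.691]
ft_force: [0.7, 0.7, -0.3]
width: 0.0872
time: 1.7
ee_pos: [0.5184, -0.0554, 0.3997]
eef_rot: [0.021, 0.707, -0.022, 0.707]
ft_force: [-0.1, 0.3, -0.2]
width: 0.0305
[ 0.51811266 -0.05194421  0.3995888 ] [[-0.001  0.057  0.998]
 [-0.001  0.998 -0.057]
 [-1.    -0.001 -0.001]] [0.75272666 1.08098797 0.15696779] 1.75
```

View pics/w1.png

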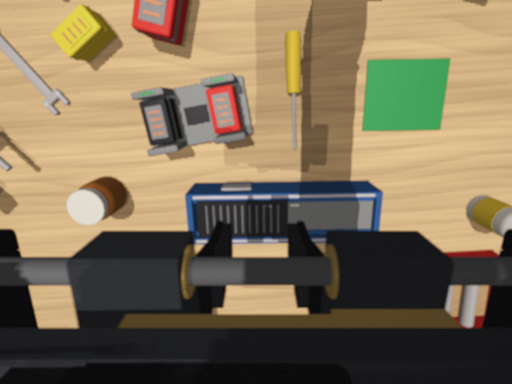

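The wrist view shows the mat at (405,95), the charger at (195,115) with the red pack at (224,108), and the case from (190,185) to (380,240). The fingers hide only part of its far rail.

```bash
python3 - <<'E'
from h import *
z=np.load("w1.npz");p,W=z["p"],z["W"];c=(z["K"],z["M"],z["t"]);H,S,V=cv2.split(cv2.cvtColor(p,cv2.COLOR_BGR2HSV));X,Y,Z=np.nan_to_num(W).transpose(2,0,1)
blue=(H>100)&(H<128)&(S>110)&(np.mgrid[0:384,0:512][0]<250)
prect("case Z",blue&(Z>.068)&(Z<.088),c,.078)
prect("red",((H<8)|(H>172))&(S>120)&(X>.41)&(X<.56)&(Z>.05)&(Z<.08),c,.068)
prect("mat",(H>50)&(H<80)&(S>120)&(X>.3)&(X<.6)&(Y>.05),c,.004)
prect("panel",(V<75)&(S<90)&(Z>.07)&(Z<.085)&(X>.58)&(X<.7)&(Y<0),c,.078)
prect("deck",(S<60)&(V>90)&(abs(Z-.064)<.006)&(X>.58)&(X<.7)&(Y>-.04),c,.064)
prect("black",(V<75)&(S<90)&(Z>.058)&(Z<.08)&(X<.56)&(X>.38),c,.068)
cv2.imwrite("pics/w1c.png",cv2.resize(p[60:250,120:460],None,fx=2.3,fy=2.3,interpolation=cv2.INTER_CUBIC))
E
```

```text
case Z px [187, 191, 196, 40, 922] c 619.9 -22.2 sz 321.7 69.0 ang 86.6 lo [ 582. -182.] hi [662. 138.]
red px [207, 86, 35, 49, 645] c 452.0 -108.4 sz 69.6 41.9 ang 7.1 lo [ 417. -131.] hi [487. -86.]
mat px [365, 61, 85, 70, 5340] c 448.8 200.3 sz 134.8 114.7 ang 87.4 lo [392. 134.] hi [505. 266.]
panel px [197, 202, 92, 36, 2375] c 631.7 -92.2 sz 151.6 62.6 ang 87.8 lo [ 600. -167.] hi [664. -18.]
deck px [357, 202, 18, 28, 426] c 642.1 118.0 sz 26.6 49.6 ang 86.6 lo [617. 104.] hi [667. 131.]
black px [142, 98, 34, 48, 431] c 464.1 -212.5 sz 69.5 40.4 ang 6.2 lo [ 429. -235.] hi [ 499. -191.]
```

View pics/w1c.png

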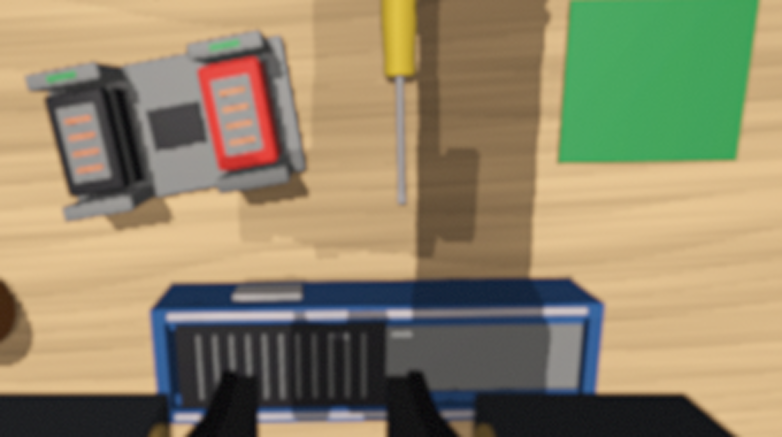

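```bash
python3 -m pendant '0.5 -0.145 0.469 0 0 0;0.5 -0.145 0.469 0 0 0;0.5 -0.145 0.469 0 0 0;1 -0.145 0.469 0 0 0;1 -0.145 0.469 0 0 0;1 -0.145 0.469 0 0 0;1 -0.145 0.469 0 0 0;1 -0.145 0.469 0 0 0' -1 20 
python3 -c "
from h import *
s=r.read_state();print(s['ee_pos'],s['ft_force'],s['width']);print('to panel', rows([.633,-.095,.085]),rows([.633,-.095,.074]))
p,d,W,c=cam('wrist');cv2.imwrite('pics/w2.png',p);np.savez('w2.npz',p=p,W=W,K=c[0],M=c[1],t=c[2])"
```

```text
time: 2.55
ee_pos: [0.6332, -0.0899, 0.1508]
eef_rot: [0.018, 0.707, -0.018, 0.707]
ft_force: [0.4, -0.2, 0.9]
width: 0.0005
[ 0.63319911 -0.08993958  0.15080695] [ 0.43665366 -0.2350343   0.91081495] 0.00045109569603507196
to panel [ 0.26322184 -0.02032975  0.00044305] [ 0.30722182 -0.02034205  0.00047988]
```

View pics/w2.png

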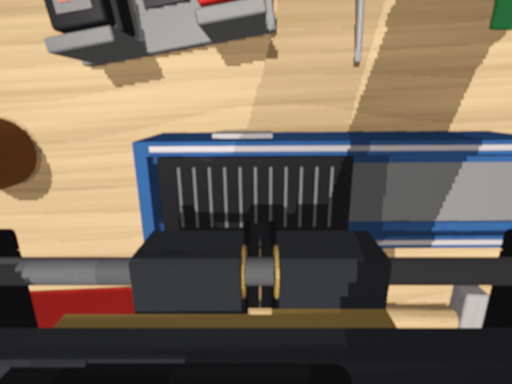

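The closed fingers hang over the panel: its edges are at columns 155 and 352, and the finger at about 262. Pressing now.

```bash
python3 -m pendant '0.15 -0.01 0 0 0 0;0.25 -0.01 0 0 0 0;0.28 -0.01 0 0 0 0;0.295 -0.01 0 0 0 0;0.305 -0.01 0 0 0 0;0.305 -0.01 0 0 0 0;0.305 -0.01 0 0 0 0'
```

```text
time: 3.3
ee_pos: [0.6343, -0.0932, 0.0755]
eef_rot: [0.018, 0.706, -0.018, 0.708]
ft_force: [0.9, 2.2, 4.3]
width: 0.0006
```

```bash
python3 -m pendant '0.009 0 0 0 0 0;0.009 0 0 0 0 0;0.009 0.03 0 0 0 0;0.009 0.07 0 0 0 0;0.009 0.12 0 0 0 0;0.009 0.17 0 0 0 0;0.009 0.22 0 0 0 0;0.009 0.27 0 0 0 0' && python3 -m pendant '0 0.05 0 0 0 0;0 0.1 0 0 0 0;0 0.15 0 0 0 0;0 0.2 0 0 0 0;0 0.25 0 0 0 0;0 0.3 0 0 0 0;0 0.35 0 0 0 0;0 0.35 0 0 0 0'
```

```text
time: 4.1
ee_pos: [0.6373, -0.0268, 0.0733]
eef_rot: [0.018, 0.706, -0.019, 0.708]
ft_force: [-2.5, -1.9, 9.0]
width: 0.0003
time: 4.9
ee_pos: [0.6422, 0.0621, 0.0732]
eef_rot: [0.018, 0.706, -0.018, 0.708]
ft_force: [-0.9, 2.6, 10.2]
width: 0.0004
```

```bash
python3 -m pendant '0 0.02 0 0 0 0;0 0.04 0 0 0 0;0 0.04 0 0 0 0' && python3 -m pendant '-0.1 0 0 0 0 0;-0.3 0 -0.1 0 0 0;-0.5 0 -0.3 0 0 0;-0.6 -0.1 -0.5 0 0 0;-0.6 -0.2 -0.6 0 0 0;-0.6 -0.2 -0.6 0 0 0;-0.6 -0.2 -0.6 0 0 0;-0.6 -0.2 -0.6 0 0 0' 1
python3 - <<'E'
from h import *
s=r.read_state();print(s['ee_pos'],s['ft_force'])
p,d,W,c=cam("wrist");np.savez("w3.npz",p=p,W=W,K=c[0],M=c[1],t=c[2]);cv2.imwrite("pics/w3.png",p)
E
```

```text
time: 5.2
ee_pos: [0.6429, 0.07, 0.0733]
eef_rot: [0.018, 0.706, -0.019, 0.708]
ft_force: [-0.7, -3.6, 8.7]
width: 0.0004
time: 6.0
ee_pos: [0.4897, 0.0295, 0.2219]
eef_rot: [0.018, 0.706, -0.018, 0.707]
ft_force: [0.2, 0.2, -0.3]
width: 0.0567
[0.48967505 0.02954827 0.2219414 ] [ 0.21918576  0.21036138 -0.29922869]
```

View pics/w3.png

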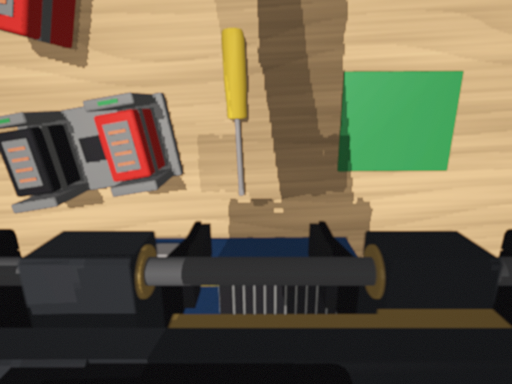

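The wrist view shows the red pack at (125,145) and the mat at (400,120). The shutter appears moved to the deck side. I'll check that and measure the packs.

```bash
python3 - <<'E'
from h import *
z=np.load("w3.npz");p,W=z["p"],z["W"];c=(z["K"],z["M"],z["t"]);H,S,V=cv2.split(cv2.cvtColor(p,cv2.COLOR_BGR2HSV));X,Y,Z=np.nan_to_num(W).transpose(2,0,1)
prect("red top",((H<8)|(H>172))&(S>120)&(X>.40)&(X<.56)&(Z>.062)&(Z<.075),c,.068)
prect("mat",(H>50)&(H<80)&(S>120)&(X>.3)&(X<.6)&(Y>.05),c,.004)
p,d,W,c=cam("scene")
X,Y,Z=np.nan_to_num(W).transpose(2,0,1);V=p.max(2)
prect("panel scene",(V<75)&(Z>.07)&(Z<.085)&(X>.58)&(X<.7),c,.078)
q,*_=cam("top")
a=cv2.resize(p[190:270,165:305],(560,320));b=cv2.resize(q[110:180,205:345],(560,280))
cv2.imwrite("pics/s4.png",np.vstack([a,b]))
E
```

```text
red top px [95, 110, 58, 72, 1489] c 451.6 -108.6 sz 69.3 43.0 ang 6.8 lo [ 417. -132.] hi [486. -85.]
mat px [340, 73, 123, 99, 10986] c 448.3 199.1 sz 136.5 116.1 ang 87.7 lo [391. 132.] hi [505. 266.]
panel scene px [232, 219, 58, 31, 1069] c 641.1 63.1 sz 78.2 165.5 ang 1.6 lo [604. -17.] hi [676. 143.]
```

View pics/s4.png

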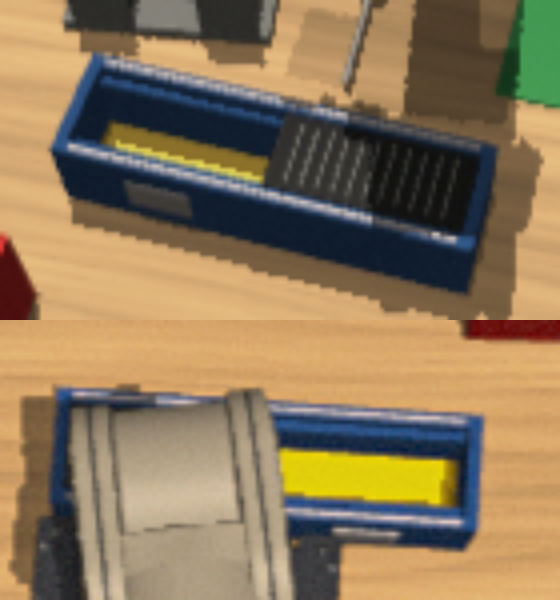

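The upper half (scene) shows the panel against the +y end wall (470,200) with the well open. The lower half (top view) shows the bare yellow well floor at (370,475). The shutter is fully open, so next I'll go above the red pack.

```bash
python3 -m pendant '0.1 -0.559 -0.124 -0.114 0 0;0.3 -0.559 -0.124 -0.114 0 0;0.44 -0.559 -0.124 -0.114 0 0;0.44 -0.559 -0.124 -0.114 0 0;0.44 -0.559 -0.124 -0.114 0 0;0.44 -0.559 -0.124 -0.114 0 0' 1 25
python3 - <<'E'
from h import *
s=r.read_state();A=R.from_quat(s["eef_rot"]).as_matrix();print(s['ee_pos'],s['width'],"yaw tool y",np.degrees(np.arctan2(-A[0,1],A[1,1])),rows([.4517,-.1085,.025]))
p,d,W,c=cam("wrist");H,S,V=cv2.split(cv2.cvtColor(p,cv2.COLOR_BGR2HSV));X,Y,Z=np.nan_to_num(W).transpose(2,0,1)
prect("red top",((H<8)|(H>172))&(S>120)&(X>.40)&(X<.56)&(Z>.062)&(Z<.075),c,.068)
E
```

```text
time: 6.75
ee_pos: [0.4511, -0.1091, 0.111]
eef_rot: [-0.042, 0.707, 0.042, 0.705]
ft_force: [0.4, 1.4, -0.1]
width: 0.0868
[ 0.4510828  -0.10906294  0.11104091] 0.08680446124169093 yaw tool y 6.803012364838246 [0.34415498 0.00230472 0.00343603]
red top px [229, 164, 60, 93, 2900] c 450.4 -110.6 sz 69.0 41.2 ang 6.9 lo [ 415. -133.] hi [485. -88.]
```

```bash
python3 -m pendant '0.1 -0.003 0 0 0 0;0.2 -0.003 0 0 0 0;0.3 -0.003 0 0 0 0;0.344 -0.003 0 0 0 0;0.344 -0.003 0 0 0 0;0.344 -0.003 0 0 0 0' 1 && python3 -m pendant '0 0 0 0 0 0;0 0 0 0 0 0;0 0 0 0 0 0;0 0 0 0 0 0;0 0 0 0 0 0;0 0 0 0 0 0' -1 30
```

```text
time: 7.4
ee_pos: [0.4522, -0.1093, 0.0266]
eef_rot: [-0.043, 0.705, 0.042, 0.706]
ft_force: [-0.1, 0.2, -1.0]
width: 0.0868
time: 8.0
ee_pos: [0.4512, -0.1096, 0.0256]
eef_rot: [-0.042, 0.706, 0.042, 0.706]
ft_force: [0.0, -0.2, -0.9]
width: 0.0469
```

```bash
python3 -m pendant '0 0 0 0 0 0;0 0 0 0 0 0;-0.02 0 0 0 0 0;-0.06 0 0 0 0 0;-0.12 0 0 0 0 0;-0.25 0 0 0 0 0;-0.4 0 0 0 0 0;-0.48 0 0 0 0 0'
python3 -c "
from h import *
s=r.read_state();print(s['joint_positions'].round(2),s['width'],s['ee_pos'],s['ft_force'],rows([.449,.199,.145]))"
```

```text
time: 8.8
ee_pos: [0.452, -0.1102, 0.1488]
eef_rot: [-0.042, 0.705, 0.042, 0.707]
ft_force: [1.3, 0.3, -2.7]
width: 0.0418
[-0.6   0.01  0.76  2.   -0.01  1.13  1.85] 0.04184776994143136 [ 0.45199834 -0.1101661   0.14876218] [ 1.34533173  0.32215297 -2.65066974] [0.01539773 1.22937285 0.13458987]
```

```bash
python3 -m pendant '0 1 0.11 0.8 0 0;0 1 0.11 0.8 0 0;0 1 0.11 0.8 0 0;0 1 0.11 0.8 0 0;0 1 0.11 0.8 0 0;0 1 0.11 0.8 0 0;0 1 0.11 0.8 0 0;0 1 0.11 0.8 0 0'
cat > st.py <<'E'
import sys
from h import *
s=r.read_state();A=R.from_quat(s["eef_rot"]).as_matrix();y=np.degrees(np.arctan2(-A[0,1],A[1,1]))
x,yy,z,w=map(float,sys.argv[1:5])
d=(w-y+180)%360-180
print("t",s["time"],s['joint_positions'].round(2),"w",s['width'],"F",s['ft_force'].round(1),"yaw",y.round(2),"tilt",A[:2,0].round(4),"rows",rows([x,yy,z]).round(3),"rot",(-np.radians(d)/1.5).round(3))
E
python3 st.py .449 .199 .145 -92.6
```

```text
time: 9.6
ee_pos: [0.4483, 0.143, 0.146]
eef_rot: [0.327, 0.627, -0.327, 0.627]
ft_force: [-0.6, -1.5, -3.2]
width: 0.0416
t 9.6 [-0.88  0.04  0.49  1.98 -0.02  1.13  0.23] w 0.04155687966758908 F [-0.6 -1.5 -3.2] yaw -55.11 tilt [ 0.0003 -0.0005] rows [ 0.004  0.13  -0.182] rot 0.436
```

```bash
python3 -m pendant '0 0.107 -0.2 0.357 0 0;0 0.107 -0.2 0.357 0 0;0 0.107 -0.2 0.357 0 0;0.15 0.107 -0.2 0.357 0 0;0.3 0.107 -0.2 0.357 0 0;0.4 0.107 -0.2 0.357 0 0;0.4 0.107 -0.2 0.357 0 0'; python3 st.py .449 .199 .0176 -92.6
```

```text
time: 10.3
ee_pos: [0.4397, 0.1968, 0.0433]
eef_rot: [0.478, 0.519, -0.482, 0.519]
ft_force: [-0.8, -0.1, -2.4]
width: 0.0419
t 10.3 [-0.93  0.22  0.46  2.04 -0.12  0.91 -0.33] w 0.04191872610259199 F [-0.8 -0.1 -2.4] yaw -85.58 tilt [-0.0042 -0.0037] rows [ 0.103  0.038 -0.006] rot 0.082
```

```bash
python3 -m pendant '0 0 0 0 0 0;0 0 0 0 0 0;0 0 0 0 0 0;0 0 0 0 0 0'; python3 st.py .449 .199 .0176 -92.6
```

```text
time: 10.7
ee_pos: [0.4423, 0.1986, 0.0466]
eef_rot: [0.481, 0.519, -0.48, 0.519]
ft_force: [-0.7, -0.1, -2.7]
width: 0.042
t 10.7 [-0.93  0.22  0.46  2.04 -0.12  0.91 -0.33] w 0.0420074720383465 F [-0.7 -0.1 -2.7] yaw -85.58 tilt [0.0014 0.0013] rows [0.116 0.026 0.001] rot 0.082
```

```bash
python3 -m pendant '0.04 0.026 0 0 0 0;0.08 0.026 0 0 0 0;0.1 0.026 0 0 0 0;0.108 0.026 0 0 0 0;0.112 0.026 0 0 0 0;0.112 0.026 0 0 0 0;0.112 0.026 0 0 0 0'; python3 st.py .449 .199 .0176 -85.6
```

```text
time: 11.4
ee_pos: [0.4484, 0.1989, 0.0178]
eef_rot: [0.481, 0.519, -0.48, 0.519]
ft_force: [-0.3, -0.2, -1.9]
width: 0.0415
t 11.4 [-0.91  0.28  0.45  2.04 -0.16  0.85 -0.3 ] w 0.04152302644592377 F [-0.3 -0.2 -1.9] yaw -85.58 tilt [0.0005 0.0005] rows [ 0.001  0.002 -0.   ] rot 0.0
```

```bash
python3 -m pendant '0.003 0 0 0 0 0;0.003 0 0 0 0 0;0.003 0 0 0 0 0' && python3 -m pendant '0.004 0 0 0 0 0;0.004 0 0 0 0 0;0.004 0 0 0 0 0'
```

```text
time: 11.7
ee_pos: [0.4485, 0.1989, 0.0175]
eef_rot: [0.481, 0.519, -0.48, 0.519]
ft_force: [-2.1, -1.4, 7.2]
width: 0.042
time: 12.0
ee_pos: [0.4485, 0.1989, 0.0175]
eef_rot: [0.481, 0.519, -0.48, 0.519]
ft_force: [-9.1, -4.4, 25.0]
width: 0.0417
```

```bash
python3 -m pendant '-0.005 0 0 0 0 0;-0.005 0 0 0 0 0' && python3 -m pendant '0 0 0 0 0 0;0 0 0 0 0 0;0 0 0 0 0 0;0 0 0 0 0 0' 1 && python3 -m pendant '-0.06 0 0 0 0 0;-0.2 0 0 0 0 0;-0.38 0 0 0 0 0;-0.46 0 0 0 0 0;-0.46 0 0 0 0 0'; python3 st.py .449 .199 .13 4.4
```

```text
time: 12.2
ee_pos: [0.4486, 0.199, 0.0175]
eef_rot: [0.481, 0.519, -0.48, 0.519]
ft_force: [-3.3, -1.9, 6.4]
width: 0.0416
time: 12.6
ee_pos: [0.4482, 0.1987, 0.0169]
eef_rot: [0.48, 0.519, -0.48, 0.519]
ft_force: [-0.2, 0.4, 0.0]
width: 0.066
time: 13.1
ee_pos: [0.45, 0.1997, 0.1351]
eef_rot: [0.482, 0.519, -0.478, 0.519]
ft_force: [1.2, -0.2, -0.4]
width: 0.0867
t 13.1 [-0.96  0.1   0.48  1.94 -0.05  1.1  -0.38] w 0.08672651350001907 F [ 1.2 -0.2 -0.4] yaw -85.59 tilt [0.0043 0.0037] rows [ 0.02  -0.004  0.002] rot -1.047
```

```bash
python3 -m pendant '0 0 0 -0.8 0 0;0 0 0 -0.8 0 0;0 0 0 -0.8 0 0;0 0 0 -0.8 0 0;0 0 0 -0.8 0 0;0 0 0 -0.8 0 0;0 0 0 -0.8 0 0;0 0 0 -0.8 0 0' && python3 -m pendant '0 0 0 -0.247 0 0;0 0 0 -0.247 0 0;0 0 0 -0.247 0 0;0 0 0 -0.247 0 0;0 0 0 -0.247 0 0;0 0 0 -0.247 0 0'; python3 st.py .449 .199 .13 4.4
python3 - <<'E'
from h import *
p,d,W,c=cam("wrist");H,S,V=cv2.split(cv2.cvtColor(p,cv2.COLOR_BGR2HSV));X,Y,Z=np.nan_to_num(W).transpose(2,0,1)
prect("red top",((H<8)|(H>172))&(S>120)&(X>.38)&(X<.56)&(Z>.054)&(Z<.068)&(Y>.1),c,.060)
print(np.nanmedian(Z[((H<8)|(H>172))&(S>120)&(Y>.1)&(Z>.05)]))
cv2.imwrite("pics/w5.png",p)
E
```

```text
time: 13.9
ee_pos: [0.4477, 0.1984, 0.1308]
eef_rot: [0.101, 0.7, -0.102, 0.699]
ft_force: [-0.4, 0.4, 0.4]
width: 0.0871
time: 14.5
ee_pos: [0.4481, 0.1986, 0.1316]
eef_rot: [-0.027, 0.707, 0.026, 0.706]
ft_force: [1.2, 0.7, 0.8]
width: 0.0871
t 14.5 [-0.87  0.11  0.38  1.94 -0.04  1.1   1.18] w 0.08713696097423936 F [1.2 0.7 0.8] yaw 4.3 tilt [-0.0005 -0.0002] rows [0.007 0.001 0.004] rot -0.001
red top px [217, 174, 88, 51, 2246] c 447.3 198.4 sz 41.8 68.3 ang 4.3 lo [426. 165.] hi [469. 232.]
0.05935214948858071
```

View pics/w5.png

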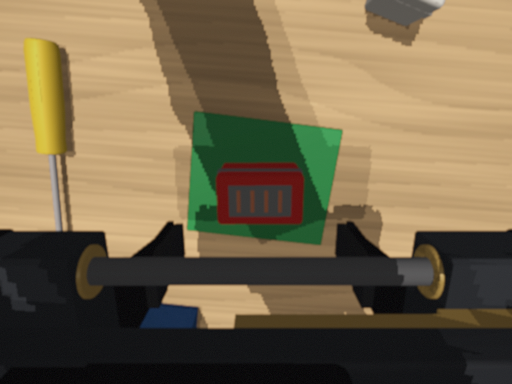

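The pack stands upright on the mat at (260,195), square between the open fingers, measured at (0.447, 0.198) with yaw 4.3°. I'll grip it by the ends.

```bash
python3 -m pendant '0.15 0 -0.002 0 0 0;0.28 0 -0.002 0 0 0;0.38 0 -0.002 0 0 0;0.434 0 -0.002 0 0 0;0.434 0 -0.002 0 0 0;0.434 0 -0.002 0 0 0' 1 && python3 -m pendant '0 0 0 0 0 0;0 0 0 0 0 0;0 0 0 0 0 0;0 0 0 0 0 0;0 0 0 0 0 0;0 0 0 0 0 0' -1 30 && python3 -m pendant '0 0 0 0 0 0;-0.01 0 0 0 0 0;-0.03 0 0 0 0 0;-0.1 0 0 0 0 0;-0.25 0 0 0 0 0;-0.42 0 0 0 0 0;-0.56 0 0 0 0 0;-0.56 0 0 0 0 0'; python3 st.py .5 .05 .18 -3
```

```text
time: 15.15
ee_pos: [0.4483, 0.1989, 0.0243]
eef_rot: [-0.027, 0.706, 0.027, 0.707]
ft_force: [0.6, -0.2, 0.7]
width: 0.0869
time: 15.75
ee_pos: [0.4482, 0.1989, 0.0243]
eef_rot: [-0.027, 0.706, 0.027, 0.707]
ft_force: [-1.6, -0.8, 6.7]
width: 0.0699
time: 16.55
ee_pos: [0.45, 0.1998, 0.1684]
eef_rot: [-0.025, 0.704, 0.029, 0.709]
ft_force: [0.8, 0.3, -3.3]
width: 0.0696
t 16.55 [-0.88  0.06  0.39  1.9  -0.03  1.17  1.16] w 0.06958329024053493 F [ 0.8  0.3 -3.3] yaw 4.39 tilt [0.0062 0.0048] rows [-0.048 -0.613  0.154] rot 0.086
```

```bash
python3 -m pendant '-0.28 -1 0.3 0.086 0 0;-0.28 -1 0.3 0.086 0 0;-0.28 -1 0.3 0.086 0 0;-0.28 -1 0.3 0.086 0 0;-0.28 -1 0.3 0.086 0 0;-0.28 -1 0.3 0.086 0 0;-0.28 -1 0.3 0.086 0 0' && python3 -m pendant '0 -0.182 0.074 0 0 0;0 -0.182 0.074 0 0 0;0 -0.182 0.074 0 0 0;0 -0.182 0.074 0 0 0;0 -0.182 0.074 0 0 0'; python3 st.py .633 -.098 .14 -3
python3 - <<'E'
from h import *
p,d,W,c=cam("wrist");np.savez("w6.npz",p=p,W=W,K=c[0],M=c[1],t=c[2]);cv2.imwrite("pics/w6.png",p)
for n in("top","scene"):
    q,d,W,c=cam(n);np.savez(n+"6.npz",p=q,W=W,K=c[0],M=c[1],t=c[2])
E
```

```text
time: 17.25
ee_pos: [0.542, -0.0489, 0.2335]
eef_rot: [0.02, 0.707, -0.021, 0.707]
ft_force: [-0.5, -0.1, -3.2]
width: 0.0701
time: 17.75
ee_pos: [0.5576, -0.0895, 0.2331]
eef_rot: [0.018, 0.707, -0.017, 0.707]
ft_force: [-0.1, -0.2, -1.7]
width: 0.0699
t 17.75 [-0.5   0.22  0.67  1.64 -0.14  1.34  1.72] w 0.06987207784451603 F [-0.1 -0.2 -1.7] yaw -2.86 tilt [-0.0007  0.0008] rows [ 0.372 -0.019  0.303] rot 0.002
```

View pics/w6.png

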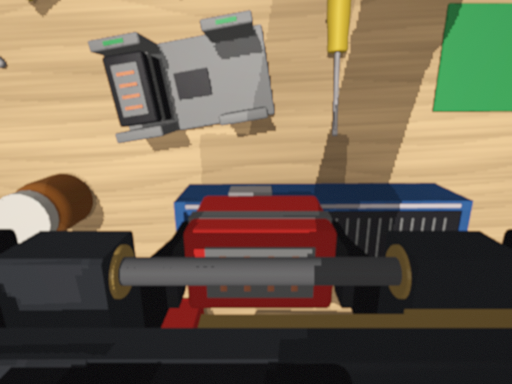

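The held pack (260,250) hides most of the well here. The case's near rail is visible along row 200, from column 178 to 470. I'll fit the case from the rail and from the earlier views.

```bash
python3 - <<'E'
from h import *
for f in("w1","w2","w6","top6","scene6"):
    z=np.load(f+".npz");p,W=z["p"],z["W"];c=(z["K"],z["M"],z["t"]);H,S,V=cv2.split(cv2.cvtColor(p,cv2.COLOR_BGR2HSV));X,Y,Z=np.nan_to_num(W).transpose(2,0,1)
    blue=(H>100)&(H<130)&(S>90)&(X>.57)&(X<.72)&(abs(Y)<.25)
    if f[0]=="w":
        # near rail: per column, first row with depth at rail height -> outer near top edge
        cols=[];
        for u in range(140,512):
            v=np.nonzero((abs(Z[:,u]-.078)<.004)&(X[:,u]>.57)&(Y[:,u]<.16)&(Y[:,u]>-.2)&(np.arange(384)<240))[0]
            if len(v): cols.append((u,v[0]-.5))
        P=onto(cols,c,.078)
        k=np.polyfit(P[:,1],P[:,0],1)
        for _ in range(3):
            e=P[:,0]-np.polyval(k,P[:,1]);g=abs(e)<.004;k=np.polyfit(P[g,1],P[g,0],1)
        print(f,"near edge slope deg",np.degrees(np.arctan(k[0])).round(2),"x at y=-.095",np.polyval(k,-.095).round(4),"n",g.sum(),"y span",P[g,1].min().round(4),P[g,1].max().round(4),"rms",e[g].std().round(4))
        if f=="w2": prect(" panel",(V<80)&(S<100)&(abs(Z-.078)<.005)&(X>.58)&(X<.68)&(Y<0),c,.078)
    else:
        prect(f+" floor",(H>20)&(H<35)&(S>150)&(V>60)&(X>.57)&(X<.72)&(Y<.02)&(Y>-.2)&(Z<.03),c,.006)
        prect(f+" blue",blue&(Z>.07)&(Z<.09),c,.078)
E
```

```text
w1 near edge slope deg 2.52 x at y=-.095 0.5836 n 199 y span -0.1854 0.1388 rms 0.0006
w2 near edge slope deg 2.57 x at y=-.095 0.5848 n 372 y span -0.1792 0.102 rms 0.0002
 panel px [159, 158, 195, 73, 11643] c 629.0 -93.4 sz 152.0 60.0 ang 87.1 lo [ 598. -168.] hi [660. -19.]
w6 near edge slope deg 2.53 x at y=-.095 0.5839 n 183 y span -0.1854 0.1381 rms 0.0004
top6 blue px [218, 128, 7, 29, 101] c 637.8 129.6 sz 11.8 88.0 ang 85.3 lo [594. 121.] hi [681. 137.]
scene6 floor px [192, 222, 41, 14, 228] c 616.9 -102.4 sz 134.6 20.4 ang 87.3 lo [ 605. -168.] hi [629. -36.]
scene6 blue px [279, 227, 11, 28, 110] c 646.7 137.5 sz 13.8 91.1 ang 86.3 lo [602. 129.] hi [691. 144.]
```

```bash
python3 - <<'E'
from h import *
z=np.load("w2.npz");p,W=z["p"],z["W"];c=(z["K"],z["M"],z["t"])
for u in(300,440):
    X0=None
    print(u)
    for v in list(range(130,162))+list(range(216,256)):
        print(v,p[v,u-2:u+3].mean(0).astype(int).tolist(),"Z%.3f"%np.nanmedian(W[v,u-2:u+3,2]),"x78 %.4f y %.3f"%tuple(onto([[u,v]],c,.078)[0,:2]),end=" | ")
        if v%2: print()
E
```

```text
300
130 [115, 157, 188] Z-0.000 x78 0.5795 y -0.058 | 131 [107, 136, 163] Z0.005 x78 0.5802 y -0.058 | 
132 [98, 98, 112] Z0.014 x78 0.5809 y -0.058 | 133 [94, 66, 57] Z0.024 x78 0.5817 y -0.058 | 
134 [94, 57, 32] Z0.033 x78 0.5824 y -0.058 | 135 [94, 58, 32] Z0.042 x78 0.5832 y -0.058 | 
136 [95, 59, 34] Z0.050 x78 0.5839 y -0.058 | 137 [95, 59, 35] Z0.057 x78 0.5847 y -0.058 | 
138 [94, 58, 34] Z0.064 x78 0.5854 y -0.058 | 139 [96, 59, 34] Z0.072 x78 0.5862 y -0.058 | 
140 [111, 69, 39] Z0.077 x78 0.5869 y -0.058 | 141 [136, 85, 48] Z0.078 x78 0.5877 y -0.058 | 
142 [151, 95, 53] Z0.078 x78 0.5885 y -0.058 | 143 [154, 98, 56] Z0.077 x78 0.5892 y -0.058 | 
144 [156, 110, 87] Z0.077 x78 0.5900 y -0.058 | 145 [167, 146, 145] Z0.078 x78 0.5907 y -0.058 | 
146 [184, 180, 188] Z0.078 x78 0.5915 y -0.058 | 147 [195, 195, 205] Z0.078 x78 0.5923 y -0.058 | 
148 [197, 198, 208] Z0.078 x78 0.5930 y -0.058 | 149 [195, 196, 205] Z0.078 x78 0.5938 y -0.058 | 
150 [187, 184, 192] Z0.077 x78 0.5946 y -0.058 | 151 [172, 155, 156] Z0.078 x78 0.5953 y -0.058 | 
152 [158, 117, 99] Z0.077 x78 0.5961 y
[... 5000 characters left out ...]
66 y 0.058 | 
242 [214, 215, 226] Z0.078 x78 0.6775 y 0.058 | 243 [211, 210, 220] Z0.078 x78 0.6784 y 0.058 | 
244 [199, 190, 196] Z0.078 x78 0.6793 y 0.058 | 245 [180, 152, 144] Z0.077 x78 0.6803 y 0.058 | 
246 [167, 123, 102] Z0.077 x78 0.6812 y 0.058 | 247 [163, 144, 152] Z-0.000 x78 0.6821 y 0.058 | 
248 [159, 181, 207] Z-0.000 x78 0.6830 y 0.058 | 249 [157, 200, 231] Z-0.000 x78 0.6840 y 0.058 | 
250 [155, 204, 236] Z-0.001 x78 0.6849 y 0.059 | 251 [155, 204, 236] Z-0.001 x78 0.6858 y 0.059 | 
252 [157, 205, 237] Z-0.001 x78 0.6868 y 0.059 | 253 [159, 208, 240] Z-0.000 x78 0.6877 y 0.059 | 
254 [161, 210, 242] Z-0.001 x78 0.6886 y 0.059 | 255 [155, 204, 237] Z-0.001 x78 0.6896 y 0.059 |
```

```bash
python3 st.py .6305 -.097 .125 -2.54
```

```text
t 17.9 [-0.5   0.21  0.68  1.64 -0.14  1.34  1.72] w 0.06957062188389375 F [ 0.2  0.  -3.1] yaw -2.91 tilt [0.     0.0005] rows [ 0.434 -0.012  0.292] rot -0.004
```

```bash
python3 -m pendant '0.05 -0.012 0.15 -0.004 0 0;0.15 -0.012 0.292 -0.004 0 0;0.3 -0.012 0.292 -0.004 0 0;0.434 -0.012 0.292 -0.004 0 0;0.434 -0.012 0.292 -0.004 0 0;0.434 -0.012 0.292 -0.004 0 0;0.434 -0.012 0.292 -0.004 0 0'; python3 st.py .6305 -.097 .125 -2.54
python3 - <<'E'
from h import *
p,d,W,c=cam("wrist");q,*_=cam("scene")
cv2.imwrite("pics/w7.png",np.hstack([cv2.resize(p[100:300,120:400],(392,280)),cv2.resize(q[180:270,165:305],(400,280))]))
E
```

```text
time: 18.6
ee_pos: [0.6318, -0.0982, 0.1276]
eef_rot: [0.016, 0.706, -0.016, 0.708]
ft_force: [0.9, -0.1, -2.4]
width: 0.0698
t 18.6 [-0.39  0.48  0.64  1.57 -0.3   1.19  1.83] w 0.06975746996947824 F [ 0.9 -0.1 -2.4] yaw -2.64 tilt [0.0034 0.0001] rows [ 0.01   0.004 -0.005] rot -0.001
```

View pics/w7.png

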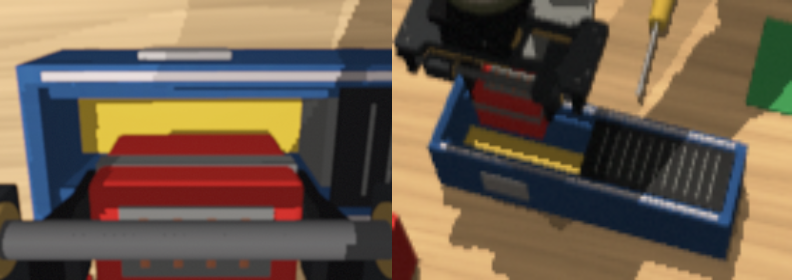

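The left half shows the yellow well floor from column 80 to 302 and the pack above it, within the rails. The right half confirms the pack over the open well. I'm lowering it with force checks.

```bash
python3 -m pendant '0.03 -0.014 0 0 0 0;0.08 -0.014 0 0 0 0;0.13 -0.014 0 0 0 0;0.17 -0.014 0 0 0 0;0.17 -0.014 0 0 0 0' && python3 st.py .6303 -.101 .0263 -2.54 && python3 -m pendant '0.05 0 0 0 0 0;0.1 0 0 0 0 0;0.14 0 0 0 0 0;0.16 0 0 0 0 0;0.16 0 0 0 0 0'; python3 st.py .6303 -.101 .0263 -2.54
```

```text
time: 19.2
ee_pos: [0.6291, -0.1012, 0.0801]
eef_rot: [0.016, 0.708, -0.016, 0.706]
ft_force: [0.4, 0.5, -3.6]
width: 0.0698
t 19.2 [-0.37  0.53  0.62  1.61 -0.33  1.11  1.85] w 0.06978425600539381 F [ 0.4  0.5 -3.6] yaw -2.64 tilt [-0.0035  0.0002] rows [0.215 0.001 0.005] rot -0.001
time: 19.7
ee_pos: [0.6299, -0.1014, 0.0415]
eef_rot: [0.016, 0.707, -0.016, 0.706]
ft_force: [-0.4, 0.1, -2.8]
width: 0.0702
t 19.7 [-0.36  0.58  0.6   1.64 -0.36  1.04  1.87] w 0.07016888699310911 F [-0.4  0.1 -2.8] yaw -2.64 tilt [-0.0015  0.0001] rows [0.061 0.002 0.002] rot -0.001
```

No contact so far. Next is the final gentle descent.

```bash
python3 -m pendant '0.02 0 0 0 0 0;0.035 0 0 0 0 0;0.045 0 0 0 0 0;0.052 0 0 0 0 0;0.056 0 0 0 0 0;0.056 0 0 0 0 0;0.056 0 0 0 0 0' && python3 -m pendant '0.003 0 0 0 0 0;0.003 0 0 0 0 0;0.003 0 0 0 0 0'
```

```text
time: 20.4
ee_pos: [0.6305, -0.1016, 0.0287]
eef_rot: [0.016, 0.707, -0.016, 0.707]
ft_force: [0.5, 0.5, -2.9]
width: 0.0699
time: 20.7
ee_pos: [0.6304, -0.1015, 0.0278]
eef_rot: [0.016, 0.707, -0.016, 0.707]
ft_force: [-0.8, 0.4, -2.2]
width: 0.0697
```

```bash
python3 -m pendant '0.004 0 0 0 0 0;0.004 0 0 0 0 0;0.004 0 0 0 0 0' && python3 -m pendant '0.002 0 0 0 0 0;0.002 0 0 0 0 0;0.002 0 0 0 0 0'
```

```text
time: 21.0
ee_pos: [0.6304, -0.1015, 0.0267]
eef_rot: [0.016, 0.707, -0.016, 0.707]
ft_force: [-0.2, -0.6, -2.3]
width: 0.07
time: 21.3
ee_pos: [0.6305, -0.1015, 0.0264]
eef_rot: [0.016, 0.707, -0.016, 0.707]
ft_force: [-0.6, 0.9, -0.5]
width: 0.0699
```

```bash
python3 -m pendant '0.001 0 0 0 0 0;0.001 0 0 0 0 0;0.001 0 0 0 0 0'  && python3 -m pendant '0 0 0 0 0 0;0 0 0 0 0 0;0 0 0 0 0 0;0 0 0 0 0 0;0 0 0 0 0 0' 0.9 && python3 -m pendant '-0.04 0 0 0 0 0;-0.1 0 0 0 0 0;-0.2 0 0 0 0 0;-0.3 0 0 0 0 0;-0.4 0 0 0 0 0;-0.46 0 0 0 0 0;-0.46 0 0 0 0 0;-0.46 0 0 0 0 0'; python3 st.py .639 .07 .14 -2.54
```

```text
time: 21.6
ee_pos: [0.6305, -0.1016, 0.0263]
eef_rot: [0.016, 0.707, -0.016, 0.707]
ft_force: [-3.1, 0.9, 4.7]
width: 0.07
time: 22.1
ee_pos: [0.6304, -0.1015, 0.026]
eef_rot: [0.016, 0.707, -0.016, 0.707]
ft_force: [-0.1, 0.0, 0.4]
width: 0.0826
time: 22.9
ee_pos: [0.6303, -0.1014, 0.1408]
eef_rot: [0.016, 0.707, -0.016, 0.707]
ft_force: [0.4, 0.0, -0.7]
width: 0.0827
t 22.9 [-0.39  0.47  0.64  1.56 -0.3   1.21  1.83] w 0.08274275732886817 F [ 0.4  0.  -0.7] yaw -2.64 tilt [0.     0.0003] rows [0.004 0.687 0.003] rot -0.001
```

```bash
python3 -m pendant '0 0.645 0 0 0 0;0 0.645 0 0 0 0;0 0.645 0 0 0 0;0 0.645 0 0 0 0;0 0.645 0 0 0 0;0 0.645 0 0 0 0;0 0.645 0 0 0 0;0 0.645 0 0 0 0' -1 20
python3 - <<'E'
from h import *
p,d,W,c=cam("wrist");H,S,V=cv2.split(cv2.cvtColor(p,cv2.COLOR_BGR2HSV));X,Y,Z=np.nan_to_num(W).transpose(2,0,1)
m=((H<8)|(H>172))&(S>120)&(X>.58)&(X<.68)&(Y>-.2)&(Y<0)&(Z>.02)
prect("red in well",m&(Z>.05),c,.062);print(np.percentile(Z[m],[5,50,90,99]))
E
python3 st.py .637 .06 .074 -2.54
```

```text
time: 23.7
ee_pos: [0.6378, 0.0575, 0.141]
eef_rot: [0.017, 0.707, -0.017, 0.707]
ft_force: [0.2, -0.5, 0.3]
width: 0.0268
red in well px [23, 171, 96, 51, 2602] c 629.4 -97.9 sz 74.0 42.9 ang 87.2 lo [ 608. -134.] hi [651. -61.]
[0.02925392 0.0610134  0.0623038  0.21143809]
t 23.75 [-0.61  0.47  0.61  1.55 -0.28  1.21  1.56] w 0.02232820581000149 F [-0.7 -0.7 -0.3] yaw -2.78 tilt [-0.     -0.0003] rows [ 0.268  0.009 -0.004] rot -0.003
```

The pack stands upright in the well with its top at about 0.061–0.062. Now I'll press on the shutter and drag it shut.

```bash
python3 -m pendant '0.1 0 0 0 0 0;0.18 0 0 0 0 0;0.23 0 0 0 0 0;0.255 0 0 0 0 0;0.265 0 0 0 0 0;0.27 0 0 0 0 0;0.272 0 0 0 0 0;0.272 0 0 0 0 0'; python3 st.py .63 -.1 .073 -2.54
```

```text
time: 24.55
ee_pos: [0.6378, 0.0591, 0.0743]
eef_rot: [0.017, 0.707, -0.016, 0.707]
ft_force: [-5.6, -0.6, 6.9]
width: 0.0007
t 24.55 [-0.6   0.53  0.58  1.61 -0.32  1.09  1.59] w 0.0006944096429162925 F [-5.6 -0.6  6.9] yaw -2.67 tilt [-0.0002  0.0003] rows [ 0.005 -0.637 -0.001] rot -0.002
```

```bash
python3 -m pendant '0.004 0 0 0 0 0;0.004 -0.02 0 0 0 0;0.004 -0.06 0 0 0 0;0.004 -0.11 0 0 0 0;0.004 -0.16 0 0 0 0;0.004 -0.21 0 0 0 0;0.004 -0.26 0 0 0 0;0.004 -0.31 0 0 0 0' && python3 -m pendant '0 -0.05 0 0 0 0;0 -0.1 0 0 0 0;0 -0.15 0 0 0 0;0 -0.2 0 0 0 0;0 -0.25 0 0 0 0;0 -0.28 0 0 0 0;0 -0.3 0 0 0 0;0 -0.3 0 0 0 0'  && python3 -m pendant '0 -0.015 0 0 0 0;0 -0.03 0 0 0 0;0 -0.045 0 0 0 0;0 -0.06 0 0 0 0;0 -0.06 0 0 0 0'
```

```text
time: 25.35
ee_pos: [0.6345, -0.0176, 0.0737]
eef_rot: [0.017, 0.707, -0.016, 0.707]
ft_force: [-5.8, 2.4, 8.5]
width: 0.0005
time: 26.15
ee_pos: [0.6313, -0.0937, 0.0739]
eef_rot: [0.017, 0.706, -0.017, 0.707]
ft_force: [-4.7, 0.5, 8.6]
width: 0.0006
time: 26.65
ee_pos: [0.632, -0.1072, 0.0743]
eef_rot: [0.017, 0.705, -0.016, 0.708]
ft_force: [0.1, 2.5, 6.9]
width: 0.0001
```

```bash
python3 -m pendant '-0.1 0 0 0 0 0;-0.3 0 -0.1 0 0 0;-0.5 0 -0.3 0 0 0;-0.7 0 -0.5 0 0 0;-0.9 0 -0.6 0 0 0;-1 0 -0.6 0 0 0;-1 0 -0.6 0 0 0;-1 0 -0.6 0 0 0'
python3 - <<'E'
from h import *
p,d,W,c=cam("scene");q,*_=cam("top")
X,Y,Z=np.nan_to_num(W).transpose(2,0,1)
prect("panel scene",(p.max(2)<75)&(Z>.07)&(Z<.085)&(X>.58)&(X<.7),c,.078)
w,d,W,c=cam("wrist");H,S,V=cv2.split(cv2.cvtColor(w,cv2.COLOR_BGR2HSV));X,Y,Z=np.nan_to_num(W).transpose(2,0,1)
prect("panel w",(V<75)&(S<90)&(abs(Z-.078)<.006)&(X>.58)&(X<.7),c,.078)
prect("black",(V<75)&(S<90)&(Z>.058)&(Z<.08)&(X<.56)&(X>.38),c,.068)
a=cv2.resize(p[100:310,80:400],(457,300));b=cv2.resize(q[60:290,90:440],(457,300));e=cv2.resize(p[190:270,165:305],(340,300));f=cv2.resize(q[110:180,205:345],(340,300))
cv2.imwrite("pics/f.png",np.hstack([np.vstack([a,b]),np.vstack([e,f])]))
E
```

```text
time: 27.45
ee_pos: [0.4808, -0.1017, 0.3264]
eef_rot: [0.018, 0.704, -0.016, 0.71]
ft_force: [1.1, 1.0, -0.5]
width: 0.0007
panel scene px [183, 208, 58, 30, 923] c 632.0 -90.7 sz 161.6 72.1 ang 86.8 lo [ 597. -170.] hi [669. -18.]
black px [157, 123, 39, 54, 710] c 463.6 -213.8 sz 69.5 41.3 ang 5.6 lo [ 429. -236.] hi [ 498. -192.]
```

View pics/f.png

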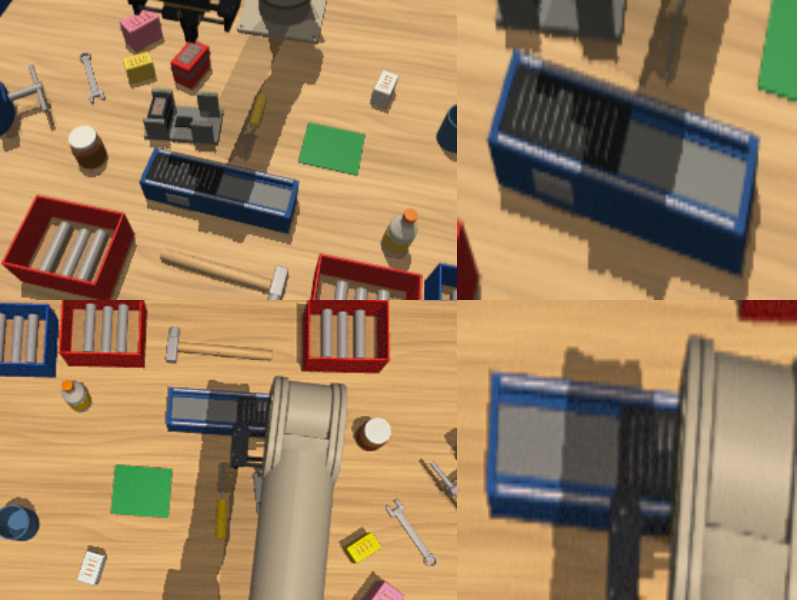

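The final pictures show the shutter over the well (560,100) and the deck uncovered. The other things stand where they were. I'll compare the panel with its starting picture, then hand in.

```bash
python3 - <<'E'
from h import *
from scipy.ndimage import median_filter
z=np.load("scene.npz");c=cam("scene")
def f(p,W):
    X,Y,Z=np.nan_to_num(W).transpose(2,0,1)
    prect("panel",(p.max(2)<75)&(Z>.07)&(Z<.085)&(X>.58)&(X<.7),c[3],.078)
f(z["p"],z["W"]);f(c[0],c[2])
a=z["p"].astype(int)[195:265,170:300];b=c[0].astype(int)[195:265,170:300]
# panel's +y edge: brightness profiles along a line over the deck start, initial vs now
K,M,t=c[3]
for y in np.arange(-.03,.0,.003):
    P=np.array([.6385+.0444*y+np.arange(-.02,.021,.004),np.full(11,y),np.full(11,.078)]).T
    uv=cv2.projectPoints(P,cv2.Rodrigues(M)[0],t,K,None)[0].reshape(-1,2).round().astype(int)
    print(round(y,3),z["p"][uv[:,1],uv[:,0]].mean().round(0),c[0][uv[:,1],uv[:,0]].mean().round(0))
E
```

```text
panel px [186, 209, 54, 29, 810] c 633.3 -87.1 sz 153.1 65.9 ang 87.3 lo [ 600. -162.] hi [667. -12.]
panel px [183, 208, 58, 30, 918] c 632.0 -90.7 sz 161.6 72.1 ang 86.8 lo [ 598. -169.] hi [669. -18.]
-0.03 64.0 17.0
-0.027 46.0 17.0
-0.024 46.0 18.0
-0.021 46.0 35.0
-0.018 47.0 55.0
-0.015 34.0 65.0
-0.012 65.0 65.0
-0.009 118.0 65.0
-0.006 125.0 65.0
-0.003 125.0 65.0
```

```bash
python3 -c "
from bench import close_job,r
print(r.read_state()['time'],close_job())"
```

```text
the job is handed in; nothing more can be done
27.65 None
```

The job is done and handed in at 27.65 s. I opened the shutter by pressing and dragging, then took the red pack out of the charger by its flanks. I stood it on the green mat, let go, took it again by its ends and lowered it into the well. Finally I dragged the shutter shut over it.

**Checks that passed**
- **Pack:** it stood upright in the well, with its top measured at 61–62 mm against 62 expected. It was released at the floor: the arm had moved down about 0.1 mm more once the force showed contact.
- **Shutter:** from open to shut, the -y edge of the panel moved 152 mm in the scene view, from y = -17 to -169 mm. The finger went 166 mm, so it slipped at the stop.
- **Bench:** the black pack measured within about 1.5 mm of its starting place, and in the last pictures the other things look unmoved.

**Disagreements and weak spots**
- The top and scene cameras disagreed by about 8 mm. I relied on the wrist camera, which lay between them.
- The turn before the mat stopped 7° short, which did no harm.
- While setting the pack on the mat I pressed briefly to about 25 N, then backed off before letting go.
- The panel now sits about 7 mm nearer the -y end than in the first picture, so it seems to have started slightly open.
- The last top view had the arm over part of the panel, so I judged the shut end from the scene view and the finger's travel.

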